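# Line up a cover plate with a drift pin, then fit its thumb screw

## Robot

A 6-joint arm with a two-finger parallel gripper is mounted at the origin on the work surface. World frame = base frame: x ahead of the robot, y to its left, z up, the work surface at z = 0. Lengths are in mm, angles in degrees, forces in N, time in s.
With the tool pointing down it reaches from about 300 to 850 mm from the base axis. Payload 4.2 kg.
Tool frame: the origin (TCP) lies midway between the tips of the shut fingers; the grasp point (between the pads) lies 19 mm behind it (env.grasp_offset is the distance from the TCP to the grasp point, in mm); z points along the fingers, y is the line along which they close (so a half turn about z gives the same grasp; the last joint's range is limited). The gripper opens to 91 mm and grips with 3 to 60 N. Pads are 32 mm wide; open, the fingers measure 118 mm over their backs; the gripper's body (76 mm by 178 mm) begins 60 mm behind the grasp point.
Start: joints at [70.187, 18.312, 89.639, -0, 72.044, -1.146], TCP at [184.041, 544.768, 213.976] pointing down, gripper open.
Joint ranges: [-177.97, 177.97], [-48.28, 115.42], [12.27, 149.76], [-77.06, 257.06], [2.81, 150.46], [-146.56, 146.56]. Speed limits (degrees/s): [147.25, 147.25, 180, 180, 180, 180].

## Interface

Orientations are given as [roll, pitch, yaw] about the fixed x, y, z axes, in that order (R = Rz(yaw) Ry(pitch) Rx(roll)).
In Python, from workcell import env, optics gives the robot as it stands. The module is installed in compiled form; this text tells all that it offers.
- The arm moves only by the tool send_rows, never from a script. Its argument "targets" is a list that holds one entry, the list of rows, each a list of 7 numbers: the turn, a rotation vector about the world's x, y, z scaled (see below), then the shift along the world's x, y, z scaled (see below), then the closure, from -1 (fully open) to 1 (shut). In form: [[[rx, ry, rz, x, y, z, gripper], ...]]. A call has 1 to 12 rows; each row shifts and turns the commanded pose from where the row before left it; what a row does not reach is not made up. The controller multiplies each number of a shift by 0.2 m and each number of a turn by pi/2 rad. A row lasts 1/10 s, in which the tool goes at most 50 mm and 8.59 degrees, less where a joint would pass 70% of its speed; a pose out of reach is approached as far as the arm can. A call with a number of a shift or a turn outside -1 to 1 is refused whole. A call with a gripper value outside its range is refused whole. The fingers move at their own pace and stop on an object; "grip_force" is the grip in N (left out, the last holds). Time passes only in rows, so rows that do not move let the fingers close. It gives the time, the measured TCP pose, the force, the opening and the grip force at its end, in the units of the state.
- env.state(): the state, without advancing time (a new reading comes with each control period).
- optics.grab_frame(name): name is "scene" or "top" or "wrist"; returns (picture, depth): 420x560x3 uint8, red, green, blue; 420x560 float32, mm along the optical axis (not along the pixel's ray), 0 where there is no reading.
- optics.camera_info(name): a dict with "camera_matrix" (3x3 intrinsics, pixels), "R" (3x3) and "t" (3): a world point X has camera coordinates R X + t; the wrist camera has in their place "mount" (4x4, takes a point from camera to tool coordinates, whose origin is the TCP and whose axes are the flange's). Camera axes: x right, y down, z forward; pixel columns grow to the right and rows downward; lengths in mm; the calibration is good to about 2 mm. A picture is of the moment at which its call begins: read the wrist's pose just before it. camera_info takes no time and is no camera call.
- env.job_done(): hands the job in; it is judged then, once.
Trained networks look in the newest picture that a camera, given by its name, has taken for a name from the list of things; names that differ only in an ending like _2 or _b are one class to them, and where a whole thing is asked for, a point or a joint stands for the part that bears it (a point fixed in the world has none). Each returns a list of dicts, best first, with "conf" (0 to 1); they miss things now and then, are a little off and sometimes report something else, mostly with a low value. They report only what shows in the picture. A call takes as long as a camera call. They do not tell look-alikes from the thing itself.
- optics.silhouettes(camera, name): "mask" (420x560 bool, what is visible of it) and "at" ([column, row] in pixels, amid what is visible of it).
- optics.place_of(camera, name): "at" ([column, row] in pixels: a listed point, or the origin of a listed thing).
The state is a dict: "time_s": time; "qpos": joint angles; "qvel": joint speeds; "effort": joint torques, N m; "ee_pos": TCP position; "ee_rot": TCP orientation; "force": force on the tool from outside, world axes, zero at the start; "torque": the same for the moment, N m; "gripper_width": finger opening in mm; "gripper_force": force on a finger pad.
Only numpy, scipy, OpenCV 4.12 (cv2) and the standard library are available. Lean on these libraries where they do the work, as an engineer would, in place of code of your own. Each camera call takes 0.05 s, during which the arm holds its last target. There are 200 camera calls.

## Task

The blue cover plate on the grey mounting block hangs on one fitted screw and has swung out of line. Take the red-handled tapered drift pin from the black rack and push it fully home through the middle hole, down into the block, so that the plate swings into line; then, with the pin left there, put the yellow-handled brass thumb screw fully home in the end hole and let go of both.

Things in the scene. Friction and masses are not known exactly. Their poses are not given: they have to be found in the camera images.
- mount_block: Fixed grey block, 250 x 90 x 60 mm; origin: centre of its underside on the bench, x along its length, z up. On its centre line are 30 mm through holes, mouths at z = 60: the middle hole at x = -15 mm, the end hole at x = +85. The blue plate on it is 8 mm thick, top at z = 68. The fitted screw (plate's pivot), a black knob up to z = 84, is at x = -85. Left or right of the robot, yaw up to 0.35 rad.
- cover_plate (a joint): Swing of the blue plate (244 x 76 x 8 mm) about the fitted screw, rad; 0 = its two 30 mm holes lie over the block's. Starts at 0.085 to 0.11 (counter-clockwise from above): middle hole 6 to 8 mm, end hole 14 to 19 mm aside of the block's. Light friction, 1 to 2 N at the middle hole. The pin, pushed straight down over the centre of the block's hole (not the plate's), swings it into line.
- drift_pin: Upright in one of 4 places of a black rack 80 mm high (places 65 mm apart along the pin's x axis; others hold a blue-capped vial, a green-handled gauge). Origin: centre of the collar's underside, z up. Collar 42 mm wide, 5 thick; red handle 26 wide, z = 5 to 45; shank 27 wide to z = -20, then a cone to the 6 mm tip at z = -60. 0.16 kg. Home: collar on the plate, origin 68 mm above the bench.
- thumb_screw: Upright in another place of the rack, its x axis along the row. Origin: centre of the underside of its brass collar, z up. Collar 42 mm wide, 5 thick; yellow handle 30 wide, z = 5 to 45; brass shank 16 wide to z = -37, then narrowing to a 6 mm tip at z = -45. 0.11 kg. It drops in, no turning. Home: collar on the plate, origin 68 mm above the bench.
Things that resemble listed ones, but are neither listed nor needed, are in the scene too. There is more than one size of the thumb_screw; the job needs the smaller.

How it is judged (in metres and radians):
On the way, in this order (a step that is already met when the one before it is completed fails the run):
1. the drift pin is home in the middle hole and the plate is in line (x of drift_pin in the frame of mount_block between -0.027 and -0.003 m and y of drift_pin in the frame of mount_block between -0.012 and 0.012 m and z of drift_pin in the frame of mount_block between 0.06 and 0.08 m and angle between drift_pin's own z axis and vertical below 0.175 rad and value of joint cover_plate between -0.06 and 0.06 rad), for 0.2 s.
2. the thumb screw is home in the end hole, the pin still in place (all of step 1 and x of thumb_screw in the frame of mount_block between 0.073 and 0.097 m and y of thumb_screw in the frame of mount_block between -0.012 and 0.012 m and z of thumb_screw in the frame of mount_block between 0.06 and 0.08 m and angle between thumb_screw's own z axis and vertical below 0.175 rad), for 0.2 s.
At the end, for the whole second after the job is handed in: Pin in the middle hole, screw in the end hole, each collar within 12 mm of resting on the plate, within 12 mm of its hole centre along and across the block and within 10 degrees of upright; plate within 0.06 rad of in line; all released and at rest (all of step 2 and linear speed of each of drift_pin, thumb_screw below 0.02 m/s); the robot touches nothing.
It also fails if it takes over 64 s, if anything falls off the work surface, if the arm or the gripper's body presses on something with over 40 N, if the wrist force passes 120 N, or if a joint passes its speed limit or range.

## Working session

There is one attempt and no reset: what is moved stays moved. The work goes in short steps, Python scripts to look and compute and a tool call to move; the robot and the scene stay as the last step left them, time stands still between calls to the robot, and variables do not carry over. Pictures are saved under pics/ and viewed, at most 10 in all, crops included, and the job is handed in when it is done.

Besides the shell and the picture viewer there is one more tool, called after "Call:" by a JSON object that holds its "method" and its "body". send_rows: Moves the arm, as the interface text tells. Its arguments: {"type":"object","properties":{"targets":{"type":"array"},"grip_force":{"type":"number"}},"required":["targets"]}

```bash
mkdir -p pics
cat > h.py <<'E'
import numpy as np, cv2
from workcell import env, optics
def cloud(name):
    st=env.state(); pic,d=optics.grab_frame(name); ci=optics.camera_info(name)
    K=np.array(ci["camera_matrix"]); v,u=np.mgrid[0:420,0:560]
    pc=np.stack([(u-K[0,2])/K[0,0]*d,(v-K[1,2])/K[1,1]*d,d],-1)
    if name=="wrist":
        from scipy.spatial.transform import Rotation as Ro
        M=np.array(ci["mount"]); r=Ro.from_euler('xyz',st["ee_rot"],degrees=True).as_matrix()
        W=(pc@M[:3,:3].T+M[:3,3])@r.T+np.array(st["ee_pos"])
    else:
        W=(pc-np.array(ci["t"]))@np.array(ci["R"])
    W[d==0]=np.nan
    return pic,d,W
def save(n,pic): cv2.imwrite(n,pic[...,::-1])
E
python3 - <<'E'
from h import *
print(env.state())
ps=[]
for c in("scene","top"):
    pic,d,W=cloud(c); np.save(c+"W.npy",W); np.save(c+"P.npy",pic); save(f"pics/{c}0.png",pic)
    for n in("mount_block","cover_plate","drift_pin","thumb_screw"):
        for r in optics.silhouettes(c,n)[:4]:
            m=r["mask"]; p=W[m]; p=p[~np.isnan(p[:,0])]
            print(c,n,round(r["conf"],2),np.round(r["at"]),m.sum(),np.round(np.median(p,0)) if len(p) else None, np.round(np.percentile(p[:,2],98)) if len(p) else None)
E
```

```text
{'time_s': 0.0, 'qpos': array([ 7.01859032e+01,  1.83523837e+01,  8.97069312e+01, -5.21229547e-05,
        7.20419411e+01, -1.14589498e+00]), 'qvel': array([-0.01993785, -0.03064565,  0.02063681,  0.04580828, -0.02262784,
        0.0467612 ]), 'effort': array([ 3.59157621e-04, -4.12453079e+01, -2.31972599e+01,  7.27389520e-02,
        4.58350161e-02, -1.61919270e-04]), 'ee_pos': array([183.88040711, 544.27897661, 213.10926285]), 'ee_rot': array([-1.79898763e+02, -1.97540406e-03,  1.61331813e+02]), 'force': array([-0.16178434,  0.24263687,  0.11256024]), 'torque': array([-0.00187115, -0.03406175,  0.00580723]), 'gripper_force': 0.0, 'gripper_width': 91.3528036995804}
scene mount_block 0.88 [173. 304.] 9958 [ 564. -212.   67.] 74.0
scene drift_pin 0.6 [290. 140.] 409 [439. 151. 101.] 128.0
scene thumb_screw 0.81 [377. 190.] 516 [627. 189. 109.] 128.0
scene thumb_screw 0.72 [422. 177.] 1176 [659. 289.  93.] 131.0
top mount_block 0.91 [378. 219.] 6331 [ 524. -198.   65.] 78.0
top cover_plate 0.8 [381. 214.] 4093 [ 527. -201.   67.] 82.0
top drift_pin 0.83 [211. 278.] 326 [428. 153.  95.] 128.0
top thumb_screw 0.91 [133. 175.] 747 [645. 294. 112.] 130.0
```

View pics/scene0.png

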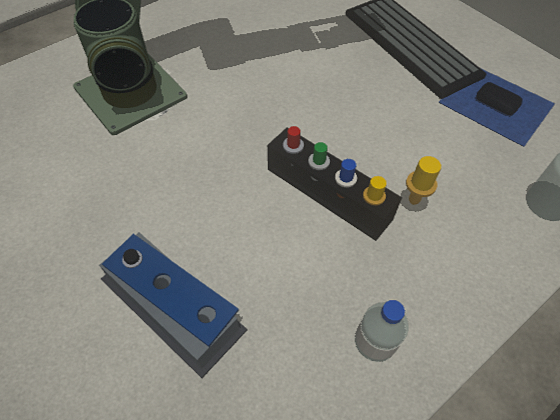

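View pics/top0.png

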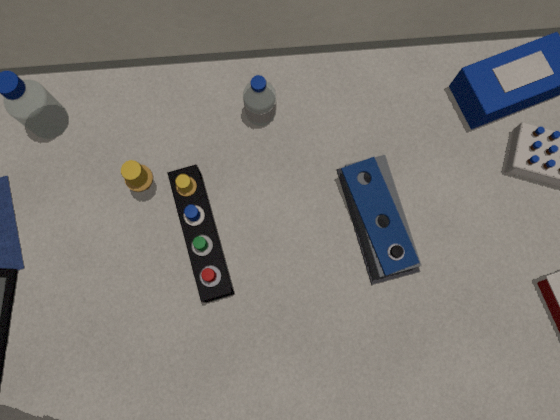

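The scene view shows the rack with red (293,138), green, blue and small yellow (376,188) handles, plus a larger loose yellow look-alike at (425,175). The top view shows the block with its plate, and the pivot knob at (397,252), the end nearest the robot.

Run:
```python
from h import *
for c in("scene","top"):
    W=np.load(c+"W.npy");P=np.load(c+"P.npy");hsv=cv2.cvtColor(P,cv2.COLOR_RGB2HSV);h,s,v=[hsv[...,i].astype(int) for i in range(3)]
    X,Y,Z=W[...,0],W[...,1],W[...,2]
    for n,m in(("red",((h<6)|(h>172))&(s>150)),("yel",(h>19)&(h<32)&(s>150)),("green",(h>50)&(h<80)&(s>120)),("bluecap",(h>100)&(h<125)&(s>130))):
        k,l=cv2.connectedComponents((m&(Z>100)&(Z<140)&(abs(Y)<400)).astype(np.uint8))
        for i in range(1,k):
            q=W[l==i]
            if len(q)<25: continue
            zt=np.percentile(q[:,2],90); t=q[q[:,2]>zt-5]
            (cx,cy),(w,hh),a=cv2.minAreaRect(t[:,:2].astype(np.float32))
            print(c,n,len(q),"ztop",round(zt),"top mid",np.round([cx,cy],1),"size",np.round([w,hh]),"mean",np.round(t.mean(0)))
    blue=(h>100)&(h<125)&(s>120)&(Z>60)&(Z<75)&(Y<0)&(Y>-320)&(X<750)
    print(c,"plate z",np.nanmedian(Z[blue]),cv2.minAreaRect(W[blue][:,:2].astype(np.float32)))
    kn=(Z>78)&(Z<90)&(Y<-50)&(Y>-320)&(X<750); print("knob",kn.sum(),W[kn].mean(0),np.ptp(W[kn],0))
    g=(Z>52)&(Z<64)&(Y<-50)&(Y>-320)&(X<700)&(X>300)&~blue
    print("block top",g.sum(),cv2.minAreaRect(W[g][:,:2].astype(np.float32)))
    allb=(Z>15)&(Z<75)&(Y<-50)&(Y>-320)&(X<700)&(X>300); print("all",cv2.minAreaRect(W[allb][:,:2].astype(np.float32)))
    rk=(Z>70)&(Z<85)&(Y>0)&(Y<330)&(X>330)&(X<800)&(v<70)
    print("rack top",rk.sum(),cv2.minAreaRect(W[rk][:,:2].astype(np.float32)))
```

```text
scene red 93 ztop 128 top mid [432.5 155.6] size [21. 23.] mean [433. 155. 126.]
scene yel 509 ztop 130 top mid [654.5 298.3] size [38. 40.] mean [655. 297. 129.]
scene yel 294 ztop 127 top mid [623.1 195.6] size [27. 28.] mean [624. 195. 126.]
scene green 93 ztop 128 top mid [496.7 169. ] size [21. 22.] mean [497. 169. 126.]
scene bluecap 125 ztop 127 top mid [559.9 182.7] size [24. 25.] mean [560. 182. 126.]
scene bluecap 44 ztop 118 top mid [570.  176.4] size [15.  3.] mean [570. 176. 117.]
scene plate z 68.99725493617453 ((533.5009155273438, -201.7142791748047), (244.04151916503906, 75.65408325195312), 15.425110816955566)
knob 175 [ 453.46751142 -224.10304125   84.44288278] [25.80201255 24.61579439 10.21580205]
block top 1967 ((534.671875, -206.16998291015625), (250.77882385253906, 97.2378158569336), 10.404699325561523)
all ((534.5507202148438, -204.32638549804688), (251.5601348876953, 101.94097900390625), 10.64509105682373)
rack top 2438 ((528.0286865234375, 175.96063232421875), (280.31005859375, 66.44937133789062), 11.804688453674316)
top red 144 ztop 127 top mid [431.  157.2] 
[... 226 characters left out ...]
d [494.  171.4] size [24. 22.] mean [494. 171. 125.]
top bluecap 173 ztop 127 top mid [558.2 184. ] size [27. 24.] mean [558. 184. 125.]
top plate z 67.14764153484542 ((532.5274658203125, -200.25531005859375), (242.84115600585938, 76.95445251464844), 15.58381462097168)
knob 129 [ 450.13444163 -222.75089762   82.89751481] [25.38809597 24.72957103  8.91804198]
block top 1070 ((533.6784057617188, -204.039794921875), (250.66111755371094, 100.71375274658203), 10.154546737670898)
all ((533.4551391601562, -202.9587860107422), (250.7195281982422, 102.92059326171875), 10.154546737670898)
rack top 2732 ((521.56298828125, 201.73228454589844), (280.0638732910156, 113.83098602294922), 11.956954956054688)
```

Call:
{"method": "send_rows", "body": {"targets": [[[0,0,0.034,0.124,-0.194,0.02,-1],[0,0,0.034,0.124,-0.194,0.02,-1],[0,0,0.034,0.124,-0.194,0.02,-1],[0,0,0.034,0.124,-0.194,0.02,-1],[0,0,0.034,0.124,-0.194,0.02,-1],[0,0,0.034,0.124,-0.194,0.02,-1],[0,0,0.034,0.124,-0.194,0.02,-1],[0,0,0.034,0.124,-0.194,0.02,-1],[0,0,0.034,0.124,-0.194,0.02,-1],[0,0,0.034,0.124,-0.194,0.02,-1],[0,0,0,0,0,0,-1],[0,0,0,0,0,0,-1]]]}}

```text
time_s: 1.7
ee_pos: [432.3, 156.1, 254.0]
ee_rot: [180.0, -0.0, -168.3]
force: [-0.2, 0.3, -0.3]
gripper_width: 91.0
gripper_force: 0.0
```

```bash
cat > w.py <<'E'
from h import *
import sys
s=env.state(); print(np.round(s["ee_pos"],1),np.round(s["ee_rot"],1),np.round(s["qpos"]),s["gripper_width"])
P,d,W=cloud("wrist"); save(sys.argv[1],P)
print(np.round(optics.camera_info("wrist")["mount"],2).tolist())
hsv=cv2.cvtColor(P,cv2.COLOR_RGB2HSV);h,s_,v=[hsv[...,i].astype(int) for i in range(3)];Z=W[...,2]
for n,m in(("red",((h<6)|(h>172))&(s_>150)),("yel",(h>19)&(h<32)&(s_>150)),("green",(h>50)&(h<80)&(s_>120))):
    k,l=cv2.connectedComponents((m&(Z>100)&(Z<140)).astype(np.uint8))
    for i in range(1,k):
        q=W[l==i]
        if len(q)<100: continue
        zt=np.percentile(q[:,2],80); t=q[q[:,2]>zt-4]; (c,r)=cv2.minEnclosingCircle(t[:,:2].astype(np.float32))
        print(n,len(q),"ztop",round(zt,1),"c",np.round(c,1),"r",round(r,1),"mean",np.round(t.mean(0),1))
E
python3 w.py pics/w1.png
```

```text
[432.3 156.1 254. ] [ 180.    -0.  -168.3] [ 18.   6. 100.   0.  74. -83.] 91.00174305801953
[[-0.0, -0.95, -0.3, 86.17], [1.0, -0.0, 0.0, 0.76], [-0.0, -0.3, 0.95, -171.17], [0.0, 0.0, 0.0, 1.0]]
red 337 ztop 126.0 c [429.9 157.4] r 12.6 mean [429.1 157.7 125.3]
```

Call:
{"method": "send_rows", "body": {"targets": [[[0,0,0,-0.006,0.004,-0.16,-1],[0,0,0,0,0,-0.16,-1],[0,0,0,0,0,-0.16,-1],[0,0,0,0,0,-0.16,-1],[0,0,0,0,0,-0.1,-1],[0,0,0,0,0,-0.06,-1],[0,0,0,0,0,0,-1],[0,0,0,0,0,0,1],[0,0,0,0,0,0,1],[0,0,0,0,0,0,1],[0,0,0,0,0,0,1],[0,0,0,0,0,0,1]]], "grip_force": 50}}

```text
time_s: 2.95
ee_pos: [431.0, 157.6, 94.4]
ee_rot: [180.0, 0.0, -168.1]
force: [0.4, -1.2, 0.1]
gripper_width: 53.9
gripper_force: 0.0
```

Call:
{"method": "send_rows", "body": {"targets": [[[0,0,0,0,0,0,1],[0,0,0,0,0,0,1],[0,0,0,0,0,0,1],[0,0,0,0,0,0,1],[0,0,0,0,0,0,1],[0,0,0,0,0,0,1]]]}}

```text
time_s: 3.55
ee_pos: [430.9, 157.5, 94.0]
ee_rot: [-180.0, -0.0, -168.1]
force: [-0.0, -0.6, 0.2]
gripper_width: 25.0
gripper_force: 50.0
```

Call:
{"method": "send_rows", "body": {"targets": [[[0,0,0,0,0,0.1,1],[0,0,0,0,0,0.2,1],[0,0,0,0,0,0.2,1],[0,0,0,0,0,0.2,1],[0,0,0,0,0,0,1]]]}}

```text
time_s: 4.05
ee_pos: [433.8, 158.6, 239.1]
ee_rot: [179.9, 0.6, -168.1]
force: [0.7, 0.4, -1.8]
gripper_width: 24.8
gripper_force: 50.0
```

Call:
{"method": "send_rows", "body": {"targets": [[[0,0,-0.002,0.048,-0.204,0.0,1],[0,0,-0.002,0.048,-0.204,0.0,1],[0,0,-0.002,0.048,-0.204,0.0,1],[0,0,-0.002,0.048,-0.204,0.0,1],[0,0,-0.002,0.048,-0.204,0.0,1],[0,0,-0.002,0.048,-0.204,0.0,1],[0,0,-0.002,0.048,-0.204,0.0,1],[0,0,-0.002,0.048,-0.204,0.0,1],[0,0,-0.002,0.048,-0.204,0.0,1],[0,0,0,0,0,0,1],[0,0,0,0,0,0,1]]]}}

```text
time_s: 5.15
ee_pos: [516.5, -209.8, 232.1]
ee_rot: [179.8, -0.2, -169.8]
force: [0.9, 0.6, -2.1]
gripper_width: 25.1
gripper_force: 50.0
```

```bash
cat > b.py <<'E'
from h import *
import sys
s=env.state(); print(np.round(s["ee_pos"],1),np.round(s["ee_rot"],1),np.round(s["qpos"]),s["gripper_width"])
P,d,W=cloud("wrist"); save(sys.argv[1],P); np.save("bW.npy",W); np.save("bP.npy",P)
hsv=cv2.cvtColor(P,cv2.COLOR_RGB2HSV);h,s_,v=[hsv[...,i].astype(int) for i in range(3)];X,Y,Z=[W[...,i] for i in range(3)]
f=lambda m:(m.sum(),)+cv2.minAreaRect(W[m][:,:2].astype(np.float32))
reg=(X>350)&(X<720)&(Y<-80)&(Y>-330)
blue=(h>100)&(h<125)&(s_>120)&(Z>60)&(Z<76)&reg
print("plate z",np.median(Z[blue]),f(blue))
kn=(Z>79)&(Z<90)&reg; print("knob",kn.sum(),W[kn].mean(0),np.ptp(W[kn],0))
g=(Z>50)&(Z<64)&reg&~blue; print("block top",f(g),np.median(Z[g]))
E
python3 b.py pics/b1.png
```

```text
[ 516.5 -209.8  232.1] [ 179.8   -0.2 -169.8] [ -23.   16.   90.    0.   74. -124.] 25.07218605887209
plate z 68.45489967613494 (np.int64(3006), (492.1800537109375, -211.82952880859375), (162.08450317382812, 74.53158569335938), 15.494836807250977)
knob 496 [ 449.36956992 -224.26189475   84.28605373] [25.63880186 24.7599824   5.48222205]
block top (np.int64(1984), (493.6380615234375, -216.42974853515625), (169.27093505859375, 90.28150177001953), 10.145159721374512) 60.43162736524813
```

View pics/b1.png

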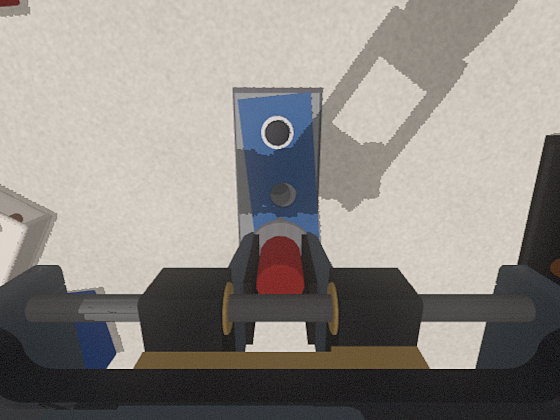

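The view shows the knob at (277,132), the middle hole at (284,194) and the held pin at (280,265). The block fit (90.3 mm wide, knob where it should be) gives the middle hole at about (519,-211.6). Next I measure the pin in the hand.

Run:
```python
from h import *
from scipy.optimize import least_squares
W=np.load("bW.npy");P=np.load("bP.npy")
hsv=cv2.cvtColor(P,cv2.COLOR_RGB2HSV).astype(int)
t=np.array([516.5,-209.8,232.1]);a=np.radians(10.2);u=np.array([np.cos(a),np.sin(a),0]);n=np.array([-u[1],u[0],0])
L=np.stack([(W-t)@u,(W-t)@n,W[...,2]-t[2]],-1)
red=((hsv[...,0]<6)|(hsv[...,0]>172))&(hsv[...,1]>120)&(abs(L[...,0])<30)&(abs(L[...,1])<30)
q=L[red];print(len(q),q.min(0),q.max(0))
for lo in range(0,50,5):
    s=q[(q[:,2]>lo)&(q[:,2]<=lo+5)]
    if len(s)>20:
        r=least_squares(lambda c:np.hypot(s[:,0]-c[0],s[:,1]-c[1])-13,[0,0],loss='soft_l1'); print(lo,len(s),r.x.round(1),r.cost.round(1))
```

```text
2342 [-14.00607411 -12.01520885  -9.14659582] [ 9.2605312  13.82345555 48.98276577]
0 124 [-0.4  0.4] 4.1
5 141 [-0.3  0.5] 3.4
10 147 [-0.3  0.4] 4.4
15 171 [-0.3  0.4] 5.0
20 176 [-0.3  0.4] 9.8
25 244 [-0.2  0.5] 46.4
30 1200 [6.1 0.5] 3154.2
```

Call:
{"method": "send_rows", "body": {"targets": [[[0,0,0,0.0125,-0.0095,-0.1,1],[0,0,0,0,0,-0.15,1],[0,0,0,0,0,-0.15,1],[0,0,0,0,0,-0.05,1],[0,0,0,0,0,-0.05,1],[0,0,0,0,0,0,1],[0,0,0,0,0,0,1]]]}}

```text
time_s: 5.9
ee_pos: [520.5, -211.5, 135.0]
ee_rot: [-179.9, 0.1, -169.7]
force: [0.6, 0.6, -1.0]
gripper_width: 24.9
gripper_force: 50.0
```

Run:
```python
from h import *
s=env.state();print(s["ee_pos"],s["ee_rot"],s["force"])
```

```text
[ 520.45816753 -211.51793758  135.02634905] [-1.79944293e+02  9.36624972e-02 -1.69661525e+02] [ 0.60201355  0.63813432 -1.0219827 ]
```

Call:
{"method": "send_rows", "body": {"targets": [[[0,0,0,-0.004,0,-0.03,1],[0,0,0,0,0,-0.03,1],[0,0,0,0,0,-0.03,1],[0,0,0,0,0,-0.03,1],[0,0,0,0,0,0,1],[0,0,0,0,0,0,1]]]}}

```text
time_s: 6.5
ee_pos: [518.7, -211.4, 109.6]
ee_rot: [180.0, -0.0, -169.7]
force: [0.4, 0.5, -1.2]
gripper_width: 24.9
gripper_force: 50.0
```

Call:
{"method": "send_rows", "body": {"targets": [[[0,0,0,0,0,-0.025,1],[0,0,0,0,0,-0.025,1],[0,0,0,0,0,-0.025,1],[0,0,0,0,0,-0.025,1],[0,0,0,0,0,0,1],[0,0,0,0,0,0,1]]]}}

```text
time_s: 7.1
ee_pos: [518.8, -211.5, 89.7]
ee_rot: [180.0, -0.0, -169.7]
force: [-0.6, 1.0, -2.4]
gripper_width: 25.1
gripper_force: 50.0
```

Call:
{"method": "send_rows", "body": {"targets": [[[0,0,0,0,0,-0.015,1],[0,0,0,0,0,-0.015,1],[0,0,0,0,0,-0.01,1],[0,0,0,0,0,0,1],[0,0,0,0,0,0,1]]]}}

```text
time_s: 7.6
ee_pos: [519.0, -211.7, 82.0]
ee_rot: [-180.0, 0.0, -169.7]
force: [0.6, 0.6, -0.4]
gripper_width: 25.2
gripper_force: 50.0
```

Call:
{"method": "send_rows", "body": {"targets": [[[0,0,0,0,0,-0.006,1],[0,0,0,0,0,0,1],[0,0,0,0,0,0,1]]]}}

```text
time_s: 7.9
ee_pos: [519.0, -211.7, 81.9]
ee_rot: [-180.0, 0.0, -169.7]
force: [-1.4, 0.7, 5.7]
gripper_width: 25.1
gripper_force: 50.0
```

Call:
{"method": "send_rows", "body": {"targets": [[[0,0,0,0,0,0,-1],[0,0,0,0,0,0,-1],[0,0,0,0,0,0,-1],[0,0,0,0,0,0,-1],[0,0,0,0,0,0,-1],[0,0,0,0,0,0,-1],[0,0,0,0,0,0.1,-1],[0,0,0,0,0,0.2,-1],[0,0,0,0,0,0.2,-1],[0,0,0,0,0,0.2,-1],[0,0,0,0,0,0.1,-1],[0,0,0,0,0,0,-1]]]}}

```text
time_s: 9.1
ee_pos: [520.6, -212.2, 244.3]
ee_rot: [-179.8, 0.4, -169.7]
force: [0.4, -0.3, 0.3]
gripper_width: 91.5
gripper_force: 0.0
```

```bash
cat >> b.py <<'E'
for c in("top","scene"):
    P,d,W=cloud(c); hsv=cv2.cvtColor(P,cv2.COLOR_RGB2HSV);h,s_,v=[hsv[...,i].astype(int) for i in range(3)];X,Y,Z=[W[...,i] for i in range(3)]
    reg=(X>350)&(X<720)&(Y<-80)&(Y>-330); blue=(h>100)&(h<125)&(s_>120)&(Z>58)&(Z<76)&reg
    print(c,"plate",f(blue)); r=((h<6)|(h>172))&(s_>120)&(Z>80)&(Z<140)&reg
    if r.sum()>20: print("red ztop",np.percentile(Z[r],90),f(r&(Z>np.percentile(Z[r],90)-5)))
    save(f"pics/{c}_{sys.argv[1][5:]}",P)
E
python3 b.py pics/b2.png
```

```text
[ 520.6 -212.2  244.3] [-179.8    0.4 -169.7] [ -23.   16.   89.    0.   75. -124.] 91.47335818771018
plate z 68.45663794555446 (np.int64(6412), (532.41845703125, -206.35745239257812), (242.92181396484375, 74.49552917480469), 11.796178817749023)
knob 519 [ 454.22805764 -223.46800322   84.3572991 ] [78.81895386 35.73069862 10.16353422]
block top (np.int64(2349), (533.2835083007812, -209.39324951171875), (248.99722290039062, 90.27629089355469), 10.105220794677734) 60.47146851317257
top plate (np.int64(1863), (533.87451171875, -204.04507446289062), (242.6835174560547, 75.636962890625), 10.995916366577148)
red ztop 111.76536110537339 (np.int64(7), (507.068359375, -210.6809539794922), (6.591710090637207, 1.7952361106872559), 89.56709289550781)
scene plate (np.int64(4061), (534.3229370117188, -207.34359741210938), (245.75489807128906, 75.29756164550781), 11.769964218139648)
red ztop 115.04672082741693 (np.int64(180), (521.1220703125, -211.7598876953125), (24.690942764282227, 23.34415054321289), 5.998884201049805)
```

View pics/b2.png

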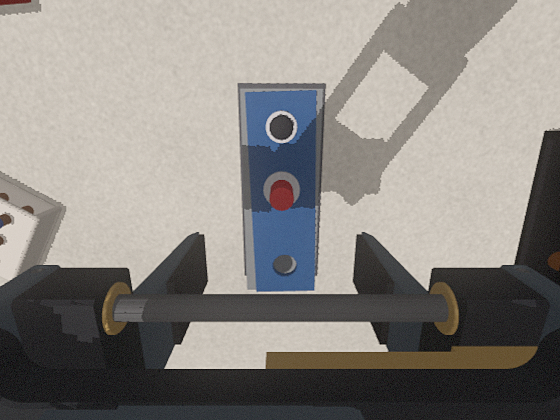

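The pin is home and upright at (281,190). The plate lines up to about 0.03 rad, and the end hole is open at (284,263). On to the screw.

Call:
{"method": "send_rows", "body": {"targets": [[[0,0,0.0017,0.051,0.204,0,-1],[0,0,0.0017,0.051,0.204,0,-1],[0,0,0.0017,0.051,0.204,0,-1],[0,0,0.0017,0.051,0.204,0,-1],[0,0,0.0017,0.051,0.204,0,-1],[0,0,0.0017,0.051,0.204,0,-1],[0,0,0.0017,0.051,0.204,0,-1],[0,0,0.0017,0.051,0.204,0,-1],[0,0,0.0017,0.051,0.204,0,-1],[0,0,0.0017,0.051,0.204,0,-1],[0,0,0,0,0,0,-1],[0,0,0,0,0,0,-1]]]}}

```text
time_s: 10.45
ee_pos: [620.1, 196.9, 238.1]
ee_rot: [-180.0, -0.3, -168.1]
force: [0.2, -0.4, -0.6]
gripper_width: 91.5
gripper_force: 0.0
```

```bash
python3 w.py pics/w2.png
```

```text
[620.1 196.9 238.1] [-180.    -0.3 -168.1] [ 17.  25.  76.  -0.  79. -85.] 91.5390043746815
[[-0.0, -0.95, -0.3, 86.17], [1.0, -0.0, 0.0, 0.76], [-0.0, -0.3, 0.95, -171.16], [0.0, 0.0, 0.0, 1.0]]
```

Call:
{"method": "send_rows", "body": {"targets": [[[0,0,0,0.006,0,-0.1,-1],[0,0,0,0,0,-0.17,-1],[0,0,0,0,0,-0.17,-1],[0,0,0,0,0,-0.17,-1],[0,0,0,0,0,-0.1,-1],[0,0,0,0,0,0,-1],[0,0,0,0,0,0,-1]]]}}

```text
time_s: 11.2
ee_pos: [622.3, 195.3, 99.1]
ee_rot: [-180.0, -0.0, -168.2]
force: [-0.5, -0.2, 0.3]
gripper_width: 91.0
gripper_force: 0.0
```

Call:
{"method": "send_rows", "body": {"targets": [[[0,0,0,0,0.008,-0.025,-1],[0,0,0,0,0,0,1],[0,0,0,0,0,0,1],[0,0,0,0,0,0,1],[0,0,0,0,0,0,1],[0,0,0,0,0,0,1],[0,0,0,0,0,0,1],[0,0,0,0,0,0,1],[0,0,0,0,0,0,1],[0,0,0,0,0,0,1],[0,0,0,0,0,0,1],[0,0,0,0,0,0,1]]], "grip_force": 35}}

```text
time_s: 12.4
ee_pos: [622.1, 198.0, 93.8]
ee_rot: [180.0, -0.0, -168.2]
force: [0.7, -0.1, -0.4]
gripper_width: 29.3
gripper_force: 35.0
```

Call:
{"method": "send_rows", "body": {"targets": [[[0,0,0,0,0,0.1,1],[0,0,0,0,0,0.2,1],[0,0,0,0,0,0.2,1],[0,0,0,0,0,0.1,1],[0,0,0,0,0,0,1]]]}}

```text
time_s: 12.9
ee_pos: [623.8, 198.6, 217.5]
ee_rot: [180.0, 0.4, -168.2]
force: [0.6, -0.2, -1.0]
gripper_width: 29.7
gripper_force: 35.0
```

Call:
{"method": "send_rows", "body": {"targets": [[[0,0,-0.0017,-0.0025,-0.195,0,1],[0,0,-0.0017,-0.0025,-0.195,0,1],[0,0,-0.0017,-0.0025,-0.195,0,1],[0,0,-0.0017,-0.0025,-0.195,0,1],[0,0,-0.0017,-0.0025,-0.195,0,1],[0,0,-0.0017,-0.0025,-0.195,0,1],[0,0,-0.0017,-0.0025,-0.195,0,1],[0,0,-0.0017,-0.0025,-0.195,0,1],[0,0,-0.0017,-0.0025,-0.195,0,1],[0,0,-0.0017,-0.0025,-0.195,0,1],[0,0,0,0,0,0,1],[0,0,0,0,0,0,1]]]}}

```text
time_s: 14.1
ee_pos: [616.1, -192.3, 211.5]
ee_rot: [179.9, -0.2, -169.8]
force: [-0.7, 0.5, -1.7]
gripper_width: 29.3
gripper_force: 35.0
```

```bash
python3 b.py pics/b3.png
```

```text
[ 616.1 -192.3  211.5] [ 179.9   -0.2 -169.8] [ -18.   25.   80.    0.   76. -119.] 29.262949640978835
plate z 68.45738789298781 (np.int64(8672), (542.78466796875, -204.48089599609375), (221.20501708984375, 74.95886993408203), 11.649045944213867)
knob 777 [ 451.07093881 -224.0080299    84.2293212 ] [92.03253066 32.06654622  9.59107672]
block top (np.int64(2908), (543.8556518554688, -207.441162109375), (227.09939575195312, 90.2532958984375), 10.119129180908203) 60.46044865888521
top plate (np.int64(963), (576.930419921875, -184.59597778320312), (149.13638305664062, 54.31924819946289), 10.961180686950684)
scene plate (np.int64(1788), (534.6787719726562, -207.32369995117188), (244.67333984375, 75.00951385498047), 11.755987167358398)
red ztop 93.91182355483808 (np.int64(9), (530.458984375, -217.97706604003906), (7.468568325042725, 1.8919435739517212), 52.540855407714844)
```

View pics/b3.png

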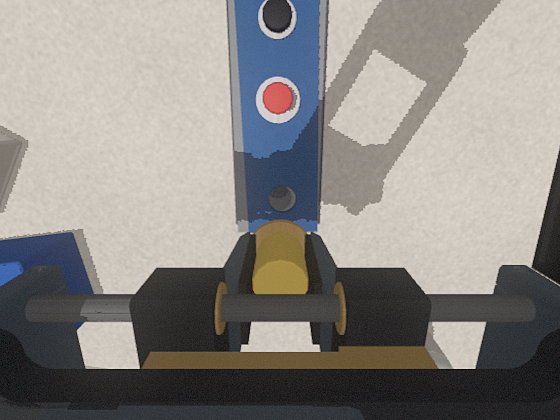

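The pin is seated at (278,98), the end hole is open at (282,198), and the screw is held upright over it. Lowering.

Call:
{"method": "send_rows", "body": {"targets": [[[0,0,0,0.003,0.003,-0.1,1],[0,0,0,0,0,-0.15,1],[0,0,0,0,0,-0.1,1],[0,0,0,0,0,-0.05,1],[0,0,0,0,0,0,1],[0,0,0,0,0,0,1]]]}}

```text
time_s: 14.85
ee_pos: [618.5, -191.0, 134.7]
ee_rot: [-180.0, 0.1, -169.6]
force: [0.4, -0.1, -0.1]
gripper_width: 29.6
gripper_force: 35.0
```

Call:
{"method": "send_rows", "body": {"targets": [[[0,0,0,-0.005,-0.003,-0.03,1],[0,0,0,0,0,-0.03,1],[0,0,0,0,0,-0.03,1],[0,0,0,0,0,-0.03,1],[0,0,0,0,0,0,1],[0,0,0,0,0,0,1]]]}}

```text
time_s: 15.45
ee_pos: [616.7, -191.9, 109.5]
ee_rot: [180.0, -0.0, -169.7]
force: [0.5, 0.3, -1.4]
gripper_width: 29.1
gripper_force: 35.0
```

Call:
{"method": "send_rows", "body": {"targets": [[[0,0,0,0,0,-0.03,1],[0,0,0,0,0,-0.03,1],[0,0,0,0,0,-0.02,1],[0,0,0,0,0,0,1],[0,0,0,0,0,0,1]]]}}

```text
time_s: 15.95
ee_pos: [616.7, -191.9, 93.6]
ee_rot: [180.0, -0.0, -169.7]
force: [0.0, 0.7, -0.7]
gripper_width: 29.3
gripper_force: 35.0
```

Call:
{"method": "send_rows", "body": {"targets": [[[0,0,0,0,0,-0.025,1],[0,0,0,0,0,-0.02,1],[0,0,0,0,0,-0.015,1],[0,0,0,0,0,0,1],[0,0,0,0,0,0,1]]]}}

```text
time_s: 16.45
ee_pos: [616.8, -192.0, 81.7]
ee_rot: [-180.0, 0.0, -169.7]
force: [-0.3, -0.0, -1.7]
gripper_width: 29.5
gripper_force: 35.0
```

Call:
{"method": "send_rows", "body": {"targets": [[[0,0,0,0,0,-0.006,1],[0,0,0,0,0,0,1],[0,0,0,0,0,0,1]]]}}

```text
time_s: 16.75
ee_pos: [616.9, -192.1, 81.7]
ee_rot: [-180.0, 0.0, -169.7]
force: [-1.4, 0.0, 5.3]
gripper_width: 29.2
gripper_force: 35.0
```

Contact at the expected height, so I release and rise.

Call:
{"method": "send_rows", "body": {"targets": [[[0,0,0,0,0,0,-1],[0,0,0,0,0,0,-1],[0,0,0,0,0,0,-1],[0,0,0,0,0,0,-1],[0,0,0,0,0,0,-1],[0,0,0,0,0,0,-1],[0,0,0,0,0,0.1,-1],[0,0,0,0,0,0.2,-1],[0,0,0,0,0,0.2,-1],[0,0,0,0,0,0.2,-1],[0,0,0,0,0,0,-1],[0,0,0,0,0,0,-1]]]}}

```text
time_s: 17.95
ee_pos: [617.1, -192.0, 221.6]
ee_rot: [-179.9, 0.1, -169.7]
force: [0.2, 0.7, -0.8]
gripper_width: 91.0
gripper_force: 0.0
```

Call:
{"method": "send_rows", "body": {"targets": [[[0,0,0,0,0.2,0,-1],[0,0,0,0,0.2,0,-1],[0,0,0,0,0.2,0,-1],[0,0,0,0,0.2,0,-1],[0,0,0,0,0.2,0,-1],[0,0,0,0,0,0,-1],[0,0,0,0,0,0,-1]]]}}

```text
time_s: 18.65
ee_pos: [615.9, 8.6, 218.9]
ee_rot: [180.0, -0.2, -169.6]
force: [0.9, 0.2, 0.1]
gripper_width: 91.3
gripper_force: 0.0
```

Run:
```python
from h import *
for c in("top","scene"):
    P,d,W=cloud(c); hsv=cv2.cvtColor(P,cv2.COLOR_RGB2HSV);h,s_,v=[hsv[...,i].astype(int) for i in range(3)];X,Y,Z=[W[...,i] for i in range(3)]
    reg=(X>350)&(X<720)&(Y<-80)&(Y>-330)
    for n,m in(("plate",(h>100)&(h<125)&(s_>120)&(Z>58)&(Z<76)),("red",((h<6)|(h>172))&(s_>120)&(Z>108)),("yel",(h>19)&(h<32)&(s_>150)&(Z>108)),("blk",(Z>52)&(Z<63))):
        m=m&reg; print(c,n,m.sum(),np.percentile(Z[m],90) if m.sum() else 0,cv2.minAreaRect(W[m][:,:2].astype(np.float32)) if m.sum()>9 else 0)
    save(f"pics/end_{c}.png",P)
```

```text
top plate 3024 69.58814237676712 ((534.3875122070312, -205.3958740234375), (242.9758758544922, 76.19931030273438), 11.752523422241211)
top red 116 114.04916206391614 ((519.2207641601562, -210.10972595214844), (22.544456481933594, 24.428462982177734), 79.69345092773438)
top yel 17 112.84520657951137 ((609.8099365234375, -183.35409545898438), (26.34994888305664, 9.225469589233398), 41.176761627197266)
top blk 861 61.85522645373801 ((534.32421875, -208.62657165527344), (250.5996551513672, 91.78733825683594), 10.20779037475586)
scene plate 4356 70.6051501122347 ((534.10302734375, -207.65939331054688), (244.5948028564453, 75.29769134521484), 11.725128173828125)
scene red 192 115.17755410202756 ((520.3651733398438, -211.3498992919922), (24.59072494506836, 24.104944229125977), 56.5795783996582)
scene yel 276 115.33614432805041 ((617.9301147460938, -192.35330200195312), (27.846263885498047, 28.14145278930664), 88.79672241210938)
scene blk 1253 62.165023693194335 ((534.476318359375, -209.09237670898438), (252.28396606445312, 90.85166931152344), 10.024845123291016)
```

View pics/end_scene.png

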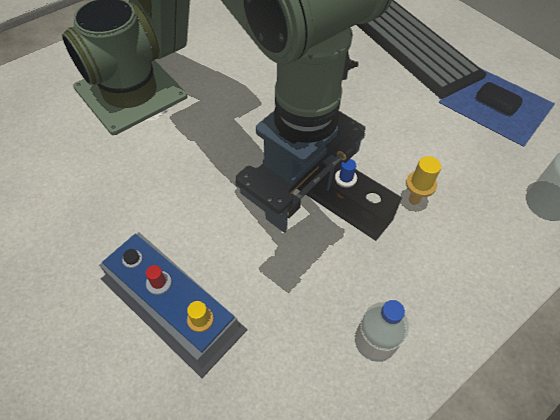

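The red pin at (155,278) and the yellow screw at (198,315) are both seated upright. Their handle tops are near z = 114, the plate is within 0.03 rad, and the arm is clear.

```bash
python3 -c "
from workcell import env
print(env.job_done())"
```

```text
the job is handed in; nothing more can be done
None
```

I handed the job in at about 19 s of the 64 s allowed. The drift pin is home in the middle hole and the small thumb screw is home in the end hole; both are released and upright, and the plate is within about 0.03 rad of in line. The hand-in call gave no verdict, so these are my own last camera measurements.

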